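Load the square blank into its embossing die

TASK

Take the square wooden blank out of the keyhole rack: hold it by its knob, slide it along the slot to the wide end and lift it out there. Then lower it, still held, into the steel die whose recess matches its outline, until it sits fully home and level, and let go. Leave everything else on the bench where it is.

Things in the scene. Friction and masses are not known exactly. Their poses are not given: they have to be found in the camera images.
- blank_knob (a point): Centre (half-way up) of the dark upright cylindrical knob, 26 mm in diameter and 46 mm tall, of the loose square wooden blank (about 0.07 kg, 90 mm tall). At the start it hangs upright in the rack: knob above the plate, its underside resting on it, neck in the slot, square block below, turned by any angle up to 40 degrees. x and y axes are parallel to the block's sides, z up.
- blank_foot (a point): Centre of the underside of the same blank's light wooden square block, 67 mm straight below blank_knob; same axes. The block is 44 x 44 mm, 18 mm thick, edges rounded 3 mm. Between block and knob is a neck 14 mm in diameter, 26 mm long.
- rack_wide (a point): Centre of the keyhole's wide end, at plate-top height (100 mm above the bench). Fixed rack: brown wooden plate 170 x 100 mm, 10 mm thick, on four thin posts, open below. Wide end: octagon 72 mm across flats, passes the block at any yaw. Slot: 18 mm wide, runs from here along this frame's -x axis to its closed end 107 mm away; the blank starts 60 to 95 mm along it. z up.
- die_square_floor (a point): Centre of the floor of the square recess in one of the two fixed steel dies. The die is a block 100 x 100 mm, 28 mm tall on the bench, with low bolted lugs on two sides. The recess is 48 x 48 mm, 14 mm deep, its upper edge chamfered 2 mm; x and y axes are parallel to its sides, z up. It is the one that matches the blank.
- die_round_floor (a point): Centre of the floor of the round recess, 48 mm in diameter and 14 mm deep, of the other, otherwise equal die. Not for this blank. The two dies may stand in either order.
- round_blank_knob (a point): Centre of the knob of another blank, the same but with a round foot 44 mm in diameter, standing on the bench: leave it. The point is 67 mm above its underside.
- chisel_a: Loose carving chisel lying on the bench, 210 mm long, 22 mm thick: leave it. Origin under the front end of its handle.
- chisel_b: Loose carving chisel lying on the bench, 210 mm long, 22 mm thick: leave it. Origin under the front end of its handle.
- mallet: Loose wooden mallet lying on the bench, 255 mm long, head 60 mm high: leave it. Origin under its handle.
- spoon: Loose metal spoon with a wooden handle lying on the bench: leave it. Origin under its middle.
- brush: Loose bench brush lying on the bench: leave it. Origin under its middle.
Things that resemble listed ones, but are neither listed nor needed, are in the scene too. Leave any turquoise look-alike of the part that bears blank_knob alone.

How it is judged:
By the outcome, as a careful person would: the job done as asked, in the order asked, and still so for the second after the job is handed in, with the robot touching nothing.
It also fails if it takes over 51 s, if anything falls off the work surface, if the arm or the gripper's body presses on something with over 40 N, if the wrist force passes 120 N, or if a joint passes its speed limit or range.

ROBOT

A 6-joint arm with a two-finger parallel gripper is mounted at the origin on the work surface. World frame = base frame: x ahead of the robot, y to its left, z up, the work surface at z = 0. Lengths are in m, angles in rad, forces in N, time in s.
With the tool pointing down it reaches from about 0.425 to 0.95 m from the base axis. Payload 3.5 kg.
Tool frame: the origin (TCP) lies between the finger pads; the fingertips stand 25 mm ahead of it and the grasp point (between the pads) lies 6 mm ahead of it (ctrl.finger_overhang is the distance from the TCP to the fingertips, in m); x points along the fingers, y is the direction in which the jaws open and shut, and the axes are right-handed (so a half turn about x gives the same grasp; the last joint's range is limited). The gripper opens to 85 mm and grips with 20 to 120 N. Pads are 22 mm wide; open, the fingers measure 114 mm over their backs; the gripper's body (76 mm by 85 mm) begins 54 mm behind the grasp point. The pads swing forward as they close: fully open they stand 13 mm farther back than shut.
Start: joints at [-1.292, 0.286, 1.577, -0, 1.279, -0.15], TCP at [0.281, -0.614, 0.256] pointing down, gripper open.
Joint ranges: [-2.77, 2.77], [-0.9, 2.22], [0.21, 2.48], [-1.53, 4.67], [0.24, 2.81], [-2.84, 2.84]. Speed limits (rad/s): [2.79, 2.79, 3.14, 3.14, 3.14, 3.14].

INTERFACE

Orientations are given as a unit quaternion [x, y, z, w].
In Python, from plant import ctrl gives the robot as it stands.
- The arm moves only by the tool play_rows, never from a script. Its argument "targets" is a list of rows, each an object with "delta_pos": the shift along the world's x, y, z normalised to -1 to 1, where 1 is 1000 mm, a list of three; "delta_rot": the turn, a rotation vector about the world's x, y, z normalised to -1 to 1, where 1 is pi rad, a list of three; "claw": the finger opening in mm, from 0 to 85.4. In form: [{"delta_pos": [tx, ty, tz], "delta_rot": [wx, wy, wz], "claw": claw}, ...]. A call has 1 to 20 rows; each row is the pose to reach, as a shift and turn from the pose measured when the call began, turning the shorter way round; what a row does not reach only later rows make up. A row lasts 1/12 s, in which the tool goes at most 41.7 mm and 7.16 degrees, less where a joint would pass 70% of its speed; a pose out of reach is approached as far as the arm can. A call with a number of a shift or a turn outside -1 to 1 is refused whole. A call with a gripper value outside its range is refused whole. The fingers move at their own pace and stop on an object; "newtons" is the grip in N (left out, the last holds). Time passes only in rows, so rows that repeat a pose let the fingers close. It gives the time, the measured TCP pose, the force and the opening at its end, in the units of the state.
- ctrl.get_state(): the state, without advancing time (a new reading comes with each control period).
- ctrl.read_camera(name): name is "scene" or "top" or "wrist"; returns the picture (384x512x3 uint8, blue, green, red); there is no depth.
- ctrl.calibration(name): a dict with "fx", "fy", "cx", "cy" (pixels), "camera_from_world" (4x4, takes a point from world to camera coordinates). Camera axes: x right, y down, z forward; pixel columns grow to the right and rows downward; lengths in m; the calibration is good to about 2 mm. A picture is of the moment at which its call begins: read the wrist's pose just before it. calibration takes no time and is no camera call; for the wrist camera it gives the pose at the moment of the call.
- ctrl.sign_off(): hands the job in, once; it reports no verdict.
The state is a dict: "time": time; "qpos": joint angles; "dq": joint speeds; "joint_efforts": joint torques, N m; "eef_pos": TCP position; "tcp_rot": TCP orientation; "contact_force": force on the tool from outside, world axes, zero at the start; "wrist_torque": the same for the moment, N m; "opening": opening from 0.0 (shut) to 1.0 (fully open).
Only numpy, scipy, OpenCV 4.12 (cv2) and the standard library are available. Lean on these libraries where they do the work, as an engineer would, in place of code of your own. Each camera call takes 0.05 s, during which the arm holds its last target. There are 200 camera calls.

## Working session

There is one attempt and no reset: what is moved stays moved. The work goes in short steps, Python scripts to look and compute and a tool call to move; the robot and the scene stay as the last step left them, time stands still between calls to the robot, and variables do not carry over. Pictures are saved under pics/ and viewed, about 8 in all and at most 12, crops included, and the job is handed in when it is done.

Besides the shell and the picture viewer there is one more tool, called after "Emit:" as a command line: name --argument value ..., lists and objects as JSON in quotes. play_rows: Moves the arm, as the interface text tells. Its arguments: {"type":"object","properties":{"targets":{"type":"array"},"newtons":{"type":"number"}},"required":["targets"]}

```bash
mkdir -p pics; ls; python3 - <<'E'
from plant import ctrl
import cv2,numpy as np
s=ctrl.get_state();print(s['time'],s['eef_pos'],s['tcp_rot'],s['opening'])
a=ctrl.read_camera('top');b=ctrl.read_camera('scene')
cv2.imwrite('pics/top0.png',a);cv2.imwrite('pics/scene0.png',b)
np.set_printoptions(suppress=True,precision=4)
for n in('top','scene','wrist'):
  c=ctrl.calibration(n);print(n,c['fx'],c['fy'],c['cx'],c['cy']);print(np.array(c['camera_from_world']))
cv2.imwrite('pics/top0b.png',cv2.resize(a,(800,600),interpolation=cv2.INTER_CUBIC))
cv2.imwrite('pics/scene0b.png',cv2.resize(b,(800,600),interpolation=cv2.INTER_CUBIC))
E
```

```text
pics
0.0 [ 0.28052043 -0.61328161  0.25492915] [-0.69086986 -0.15129325  0.69096136 -0.14960478] 1.0029439297532399
top 458.27442004140806 458.27442004140806 254.35486947590135 189.06448537968322
[[ 0.0007 -1.      0.0055 -0.1062]
 [-0.9987 -0.001  -0.0517  0.5399]
 [ 0.0517 -0.0055 -0.9986  1.3644]
 [ 0.      0.      0.      1.    ]]
scene 453.25759990490724 453.25759990490724 262.38476828915645 193.60711541530407
[[ 0.8535  0.521   0.0106 -0.4102]
 [ 0.386  -0.6186 -0.6843 -0.1983]
 [-0.35    0.5882 -0.7291  1.5283]
 [ 0.      0.      0.      1.    ]]
wrist 279.74742166600265 279.74742166600265 256.7489652276586 191.21763171530674
[[ 0.4159 -0.9094 -0.0029 -0.6742]
 [-0.8697 -0.3987  0.2909 -0.0384]
 [-0.2657 -0.1184 -0.9567  0.3798]
 [ 0.      0.      0.      1.    ]]
```

View pics/top0b.png

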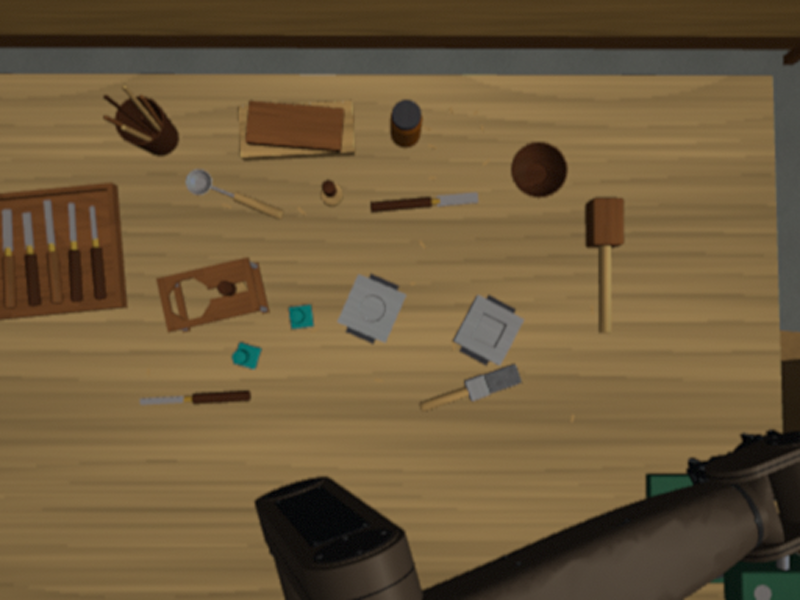

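View pics/scene0b.png

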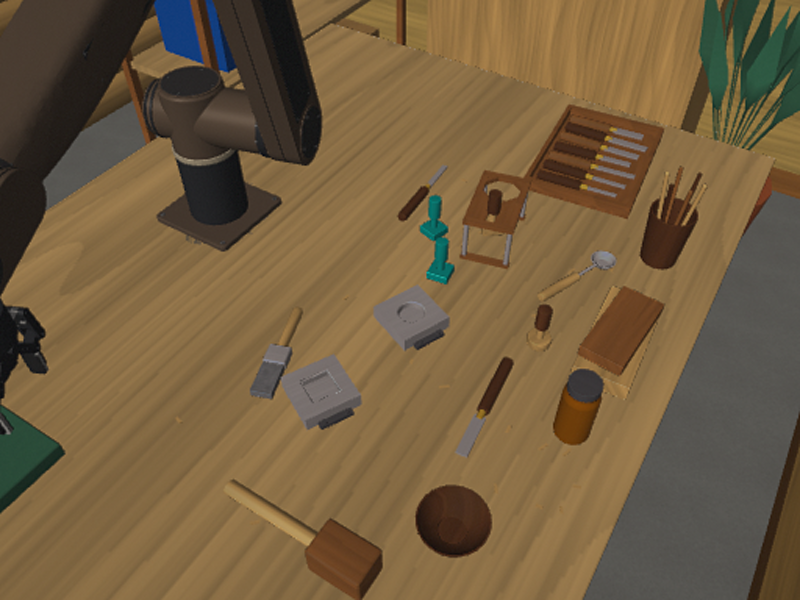

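The top view shows the rack at about (212,295) with a dark knob at (227,288), the round blank at (331,190), turquoise look-alikes at (301,316) and (246,355), the round die at (372,308) and the square die at (488,329). The knob in the rack is the blank to take: it is brown and has its neck in the slot. The die at (488,329) has the square recess. I'll confirm both with an enlarged crop.

```bash
cat > h.py <<'E'
import numpy as np,cv2
from plant import ctrl
np.set_printoptions(suppress=True,precision=4)
def ray(c,uv,z):
    M=np.array(c['camera_from_world']);R=M[:3,:3];t=M[:3,3]
    o=-R.T@t;d=R.T@np.array([(uv[0]-c['cx'])/c['fx'],(uv[1]-c['cy'])/c['fy'],1.])
    return o+d*(z-o[2])/d[2]
def proj(c,p):
    M=np.array(c['camera_from_world']);q=M[:3,:3]@np.array(p)+M[:3,3]
    return np.array([c['fx']*q[0]/q[2]+c['cx'],c['fy']*q[1]/q[2]+c['cy']])
E
python3 - <<'E'
from h import *
a=cv2.imread('pics/top0.png');c=ctrl.calibration('top')
f=lambda x,y:cv2.resize(a[y:y+60,x:x+80],(400,300),interpolation=cv2.INTER_CUBIC)
cv2.imwrite('pics/crop1.png',np.vstack([np.hstack([f(98,160),f(275,180)])]))
g=cv2.cvtColor(a,cv2.COLOR_BGR2HSV)
# steel mask
m=((g[...,1]<50)&(g[...,2]>90)).astype(np.uint8)*255
for n in cv2.findContours(m[150:260],cv2.RETR_EXTERNAL,cv2.CHAIN_APPROX_NONE)[0]:
    if cv2.contourArea(n)>300:
        r=cv2.minAreaRect(n);uv=(r[0][0],r[0][1]+150);print('die',uv,r[1:],ray(c,uv,.028))
for n,uv,z in(('knob',(227/1.5625,288/1.5625),.146),('wide',(192/1.5625,298/1.5625),.1)):print(n,ray(c,uv,z))
E
```

```text
die (312.25811767578125, 210.9013442993164) ((33.84387969970703, 33.99984359741211), 27.897274017333984) [ 0.4744 -0.2778  0.028 ]
die (237.41380310058594, 197.03448486328125) ((33.351837158203125, 34.13967514038086), 23.198591232299805) [ 0.5155 -0.0553  0.028 ]
knob [0.5458 0.1915 0.146 ]
wide [0.5305 0.265  0.1   ]
```

View pics/crop1.png

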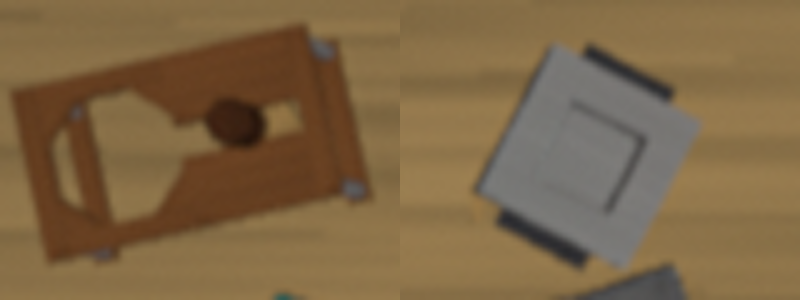

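The crop confirms both: the brown knob sits in the slot with the octagon at its left end, and the right-hand die has a square recess. Knob-to-wide distance comes out at about 75 mm, inside the expected 60–95. The slot heading is about -77°, so the jaw axis (-65°) needs about -12° to lie along it. Moving above the knob.

Emit:
play_rows --targets '[{"delta_pos": [0.13, 0.4, 0.02], "delta_rot": [0, 0, -0.03], "claw": 85}, {"delta_pos": [0.13, 0.4, 0.02], "delta_rot": [0, 0, -0.03], "claw": 85}, {"delta_pos": [0.13, 0.4, 0.02], "delta_rot": [0, 0, -0.03], "claw": 85}, {"delta_pos": [0.13, 0.4, 0.02], "delta_rot": [0, 0, -0.03], "claw": 85}, {"delta_pos": [0.13, 0.4, 0.02], "delta_rot": [0, 0, -0.03], "claw": 85}, {"delta_pos": [0.13, 0.4, 0.02], "delta_rot": [0, 0, -0.03], "claw": 85}, {"delta_pos": [0.13, 0.4, 0.02], "delta_rot": [0, 0, -0.03], "claw": 85}, {"delta_pos": [0.13, 0.4, 0.02], "delta_rot": [0, 0, -0.03], "claw": 85}, {"delta_pos": [0.13, 0.4, 0.02], "delta_rot": [0, 0, -0.03], "claw": 85}, {"delta_pos": [0.265, 0.805, 0.01], "delta_rot": [0, 0, -0.066], "claw": 85}, {"delta_pos": [0.265, 0.805, 0.01], "delta_rot": [0, 0, -0.066], "claw": 85}, {"delta_pos": [0.265, 0.805, 0.01], "delta_rot": [0, 0, -0.066], "claw": 85}, {"delta_pos": [0.265, 0.805, 0.01], "delta_rot": [0, 0, -0.066], "claw": 85}, {"delta_pos": [0.265, 0.805, 0.01], "delta_rot": [0, 0, -0.066], "claw": 85}, {"delta_pos": [0.265, 0.805, 0.01], "delta_rot": [0, 0, -0.066], "claw": 85}, {"delta_pos": [0.265, 0.805, 0.01], "delta_rot": [0, 0, -0.066], "claw": 85}, {"delta_pos": [0.265, 0.805, 0.01], "delta_rot": [0, 0, -0.066], "claw": 85}, {"delta_pos": [0.265, 0.805, 0.01], "delta_rot": [0, 0, -0.066], "claw": 85}, {"delta_pos": [0.265, 0.805, 0.01], "delta_rot": [0, 0, -0.066], "claw": 85}, {"delta_pos": [0.265, 0.805, 0.01], "delta_rot": [0, 0, -0.066], "claw": 85}]' --newtons 60

```text
time: 1.77
eef_pos: [0.5398, 0.1771, 0.2649]
tcp_rot: [-0.703, -0.079, 0.703, -0.078]
contact_force: [1.2, -0.7, 0.3]
opening: 0.994
```

```bash
python3 - <<'E'
from h import *
s=ctrl.get_state();print(s['eef_pos'],s['tcp_rot'],s['qpos'])
c=ctrl.calibration('wrist');a=ctrl.read_camera('wrist');cv2.imwrite('pics/w1.png',a)
c=ctrl.calibration('wrist');np.save('w1.npy',c,allow_pickle=True)
print(proj(c,[.5458,.1915,.146]),proj(c,[.5305,.265,.1]))
cv2.imwrite('pics/w1b.png',cv2.resize(a,(800,600)))
E
```

```text
[0.5398 0.1771 0.2649] [-0.7026 -0.079   0.7029 -0.0776] [0.1377 0.0451 1.8346 0.0021 1.2623 1.4859]
[248.7976 186.3368] [177.8388 172.6376]
```

View pics/w1b.png

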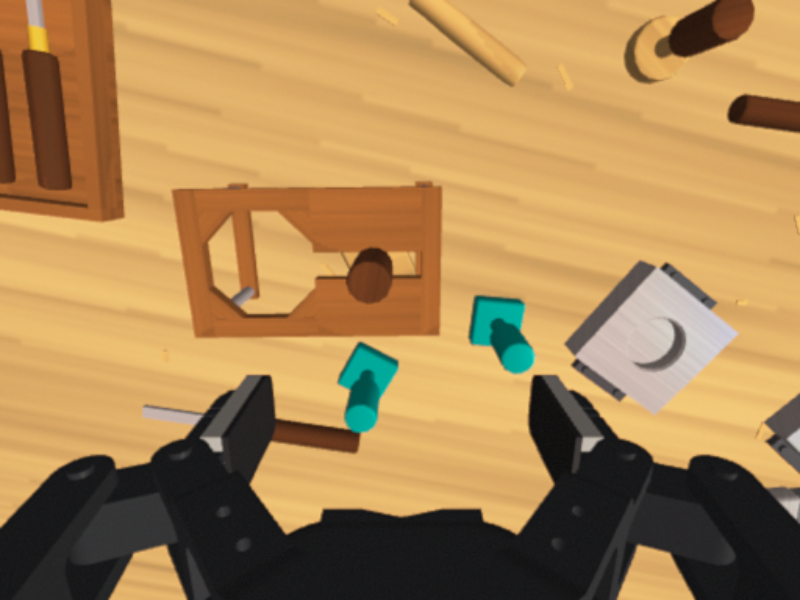

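The knob top is at about (370,281) and the octagon centre at about (262,263), both in 800-px scale and about 10 mm from the prediction. The arm was still settling when I took the picture, so I'll stop it and measure again numerically.

Emit:
play_rows --targets '[{"delta_pos": [0, 0, 0], "delta_rot": [0, 0, 0], "claw": 85}, {"delta_pos": [0, 0, 0], "delta_rot": [0, 0, 0], "claw": 85}, {"delta_pos": [0, 0, 0], "delta_rot": [0, 0, 0], "claw": 85}]'

```text
time: 2.07
eef_pos: [0.5405, 0.1824, 0.2639]
tcp_rot: [0.703, 0.082, -0.703, 0.077]
contact_force: [-0.1, 0.2, 0.1]
opening: 0.997
```

```bash
python3 - <<'E'
from h import *
s=ctrl.get_state();print(s['eef_pos'],s['tcp_rot'],np.abs(s['dq']).max())
c=ctrl.calibration('wrist');a=ctrl.read_camera('wrist');cv2.imwrite('pics/w2.png',a)
print(proj(c,[.5458,.1915,.146]),proj(c,[.5305,.265,.1]))
g=cv2.cvtColor(a,cv2.COLOR_BGR2HSV)
e=proj(c,[.5458,.1915,.146]).astype(int)
# open (non-plate) pixels inside the plate: brown plate hue vs bench
print('samples bgr knob,plate,bench:',a[e[1],e[0]],g[e[1],e[0]])
B=a.astype(int)
sub=lambda m,x0,y0,x1,y1:[(st,ce) for st,ce in zip(*cv2.connectedComponentsWithStats(m[y0:y1,x0:x1].astype(np.uint8),connectivity=4)[2:]) if st[4]>60]
dark=(B[...,2]<100)&(B[...,2]>25)&(B[...,2]>B[...,0]*1.6)
for st,ce in sub(dark,100,100,300,230):print('dark',ce+[100,100],st)
bench=B[...,1]>130
for st,ce in sub(bench,100,100,300,230):print('bright',ce+[100,100],st)
cv2.imwrite('pics/w2b.png',np.hstack([cv2.resize(a[100:230,100:300],None,fx=4,fy=4)]))
E
```

```text
[0.5405 0.1824 0.2639] [ 0.7026  0.082  -0.7026  0.0772] 0.024687781509960063
[248.31   185.7632] [177.2079 172.0629]
samples bgr knob,plate,bench: [ 30  56 103] [ 11 181 103]
dark [199.041  164.3813] [    0     0   200   130 25675]
dark [243.8077 169.8706] [109  61  66  24 286]
bright [210.91   167.6762] [   16    18   173   112 12340]
bright [190.2299 158.348 ] [    0     0   200   130 10130]
bright [187.5106 170.9501] [  57   37   72   65 2544]
bright [148.6918 167.8021] [ 39  41  20  51 662]
bright [262.8645 169.6822] [154  63  17  15 214]
```

View pics/w2b.png

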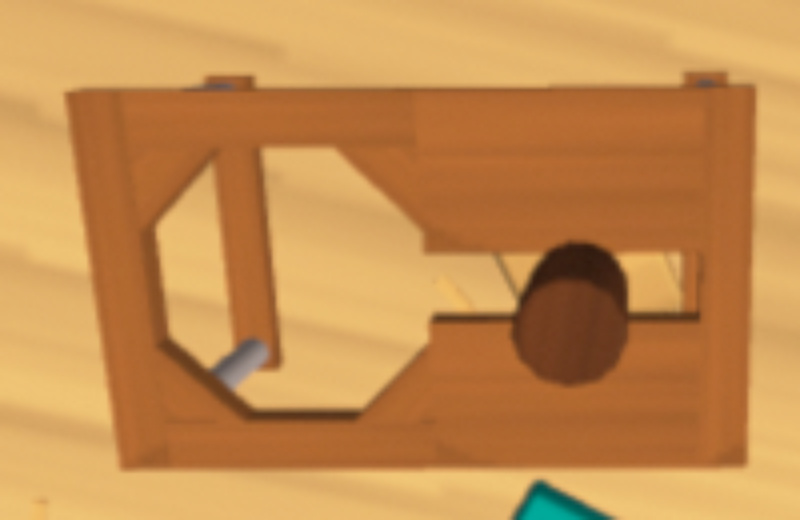

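Arm now still. In the crop the knob top is at (570,328), the octagon spans about 156–428 × 147–418, and the slot edges are at 252/320. The two dark lines through the slot, (498,255)-(520,300) and (668,255)-(682,290), look like the sides of the block below.

```bash
python3 - <<'E'
from h import *
c=ctrl.calibration('wrist');s=ctrl.get_state()
P=lambda x,y,z:ray(c,(100+x/4-.4,100+y/4-.4),z)
k=P(570,328,.146);print('knob',k)
print('knob diam',np.linalg.norm(P(513,328,.146)-P(627,328,.146)))
print('oct widths',np.linalg.norm(P(156,285,.1)-P(428,285,.1)),np.linalg.norm(P(292,147,.1)-P(292,418,.1)))
w=P(292,283,.1);print('wide',w)
a,b=P(432,286,.1),P(700,286,.1);h=lambda d:np.degrees(np.arctan2(d[1],d[0]))
print('slot',a,b,h(b-a),'end dist',np.linalg.norm(b-w),'k-w',np.linalg.norm((k-w)[:2]),h(k-w), 'a-w',h(a-w))
print('edges',h(P(520,300,.074)-P(498,255,.074)),h(P(682,290,.074)-P(668,255,.074)))
from scipy.spatial.transform import Rotation as R
r=R.from_quat(s['tcp_rot']).as_matrix();print(r,'jaw',h(r[:,1]));print('eef',s['eef_pos'],'d',k-s['eef_pos'])
E
```

```text
knob [0.5484 0.1971 0.146 ]
knob diam 0.02485596159675441
oct widths 0.07033351055723652 0.07175959845886033
wide [0.5314 0.2695 0.1   ]
slot [0.5388 0.2341 0.1   ] [0.5543 0.1668 0.1   ] -77.03044981980611 end dist 0.10517090528522358 k-w 0.07436224768872339 -76.83119685944362 a-w -78.28557282812169
edges -142.95421627725656 -145.09208002118663
[[-0.0002  0.2227 -0.9749]
 [ 0.0069 -0.9749 -0.2227]
 [-1.     -0.0068 -0.0013]] jaw -77.13440942360094
eef [0.5406 0.1819 0.2642] d [ 0.0078  0.0152 -0.1182]
```

Checks hold: knob diameter 25 mm, octagon 70–72 mm, slot end at 105 mm, knob at 74 mm, block yaw about 36° (mod 90). Descending to the grasp.

Emit:
play_rows --targets '[{"delta_pos": [0.008, 0.0155, 0], "delta_rot": [0, 0, 0], "claw": 85}, {"delta_pos": [0.008, 0.0155, 0], "delta_rot": [0, 0, 0], "claw": 85}, {"delta_pos": [0.008, 0.0155, -0.03], "delta_rot": [0, 0, 0], "claw": 85}, {"delta_pos": [0.008, 0.0155, -0.06], "delta_rot": [0, 0, 0], "claw": 85}, {"delta_pos": [0.008, 0.0155, -0.09], "delta_rot": [0, 0, 0], "claw": 85}, {"delta_pos": [0.008, 0.0155, -0.11], "delta_rot": [0, 0, 0], "claw": 85}, {"delta_pos": [0.008, 0.0155, -0.124], "delta_rot": [0, 0, 0], "claw": 85}, {"delta_pos": [0.008, 0.0155, -0.131], "delta_rot": [0, 0, 0], "claw": 85}, {"delta_pos": [0.008, 0.0155, -0.131], "delta_rot": [0, 0, 0], "claw": 85}, {"delta_pos": [0.008, 0.0155, -0.131], "delta_rot": [0, 0, 0], "claw": 85}, {"delta_pos": [0.008, 0.0155, -0.131], "delta_rot": [0, 0, 0], "claw": 85}]'

```text
time: 3.03
eef_pos: [0.5496, 0.1971, 0.1349]
tcp_rot: [0.704, 0.081, -0.701, 0.077]
contact_force: [0.0, -0.7, -0.1]
opening: 0.995
```

```bash
python3 - <<'E'
from h import *
s=ctrl.get_state();c=ctrl.calibration('wrist');a=ctrl.read_camera('wrist');cv2.imwrite('pics/w3.png',a)
print(s['eef_pos'],s['tcp_rot'],proj(c,[.5484,.1971,.146]),s['contact_force'])
cv2.imwrite('pics/w3b.png',cv2.resize(a,(640,480)))
E
```

```text
[0.5496 0.1971 0.1349] [ 0.7039  0.0815 -0.7015  0.0766] [254.5407 283.4279] [ 0.001  -0.6759 -0.0968]
```

View pics/w3b.png

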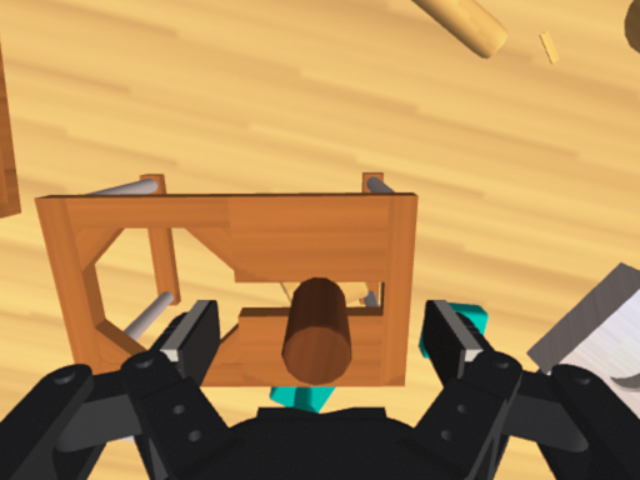

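The knob top appears at (317,357) against a predicted (318,354), centred between the fingers. Closing.

Emit:
play_rows --targets '[{"delta_pos": [0, 0, 0], "delta_rot": [0, 0, 0], "claw": 40}, {"delta_pos": [0, 0, 0], "delta_rot": [0, 0, 0], "claw": 32}, {"delta_pos": [0, 0, 0], "delta_rot": [0, 0, 0], "claw": 24}, {"delta_pos": [0, 0, 0], "delta_rot": [0, 0, 0], "claw": 15}, {"delta_pos": [0, 0, 0], "delta_rot": [0, 0, 0], "claw": 10}, {"delta_pos": [0, 0, 0], "delta_rot": [0, 0, 0], "claw": 10}, {"delta_pos": [0, 0, 0], "delta_rot": [0, 0, 0], "claw": 10}, {"delta_pos": [0, 0, 0], "delta_rot": [0, 0, 0], "claw": 10}]' --newtons 60

```text
time: 3.75
eef_pos: [0.5498, 0.1973, 0.1354]
tcp_rot: [0.704, 0.082, -0.701, 0.077]
contact_force: [-1.4, -0.1, 2.4]
opening: 0.291
```

Gripped (25 mm opening). Lifting 5 mm and starting along the slot.

Emit:
play_rows --targets '[{"delta_pos": [0, 0, 0.005], "delta_rot": [0, 0, 0], "claw": 10}, {"delta_pos": [0, 0, 0.006], "delta_rot": [0, 0, 0], "claw": 10}, {"delta_pos": [-0.002, 0.008, 0.006], "delta_rot": [0, 0, 0], "claw": 10}, {"delta_pos": [-0.004, 0.016, 0.006], "delta_rot": [0, 0, 0], "claw": 10}, {"delta_pos": [-0.006, 0.024, 0.006], "delta_rot": [0, 0, 0], "claw": 10}, {"delta_pos": [-0.007, 0.03, 0.006], "delta_rot": [0, 0, 0], "claw": 10}, {"delta_pos": [-0.007, 0.03, 0.006], "delta_rot": [0, 0, 0], "claw": 10}, {"delta_pos": [-0.007, 0.03, 0.006], "delta_rot": [0, 0, 0], "claw": 10}]'

```text
time: 4.42
eef_pos: [0.5425, 0.228, 0.1412]
tcp_rot: [0.704, 0.082, -0.701, 0.077]
contact_force: [0.3, -0.2, 0.1]
opening: 0.289
```

Emit:
play_rows --targets '[{"delta_pos": [-0.0025, 0.011, 0], "delta_rot": [0, 0, 0], "claw": 10}, {"delta_pos": [-0.005, 0.022, 0], "delta_rot": [0, 0, 0], "claw": 10}, {"delta_pos": [-0.0075, 0.033, 0], "delta_rot": [0, 0, 0], "claw": 10}, {"delta_pos": [-0.0095, 0.042, 0], "delta_rot": [0, 0, 0], "claw": 10}, {"delta_pos": [-0.0095, 0.042, 0], "delta_rot": [0, 0, 0], "claw": 10}, {"delta_pos": [-0.0095, 0.042, 0], "delta_rot": [0, 0, 0], "claw": 10}, {"delta_pos": [-0.0095, 0.042, 0], "delta_rot": [0, 0, 0], "claw": 10}]'

```text
time: 5.0
eef_pos: [0.5329, 0.2701, 0.1411]
tcp_rot: [0.704, 0.082, -0.701, 0.077]
contact_force: [0.2, -0.2, -0.4]
opening: 0.29
```

```bash
python3 - <<'E'
from h import *
s=ctrl.get_state();c=ctrl.calibration('wrist');a=ctrl.read_camera('wrist');b=ctrl.read_camera('top')
print(s['eef_pos'],s['contact_force'])
cv2.imwrite('pics/w4b.png',cv2.resize(a[100:350,60:400],(800,588)))
E
```

```text
[0.5329 0.2701 0.1411] [ 0.2096 -0.1573 -0.3954]
```

View pics/w4b.png

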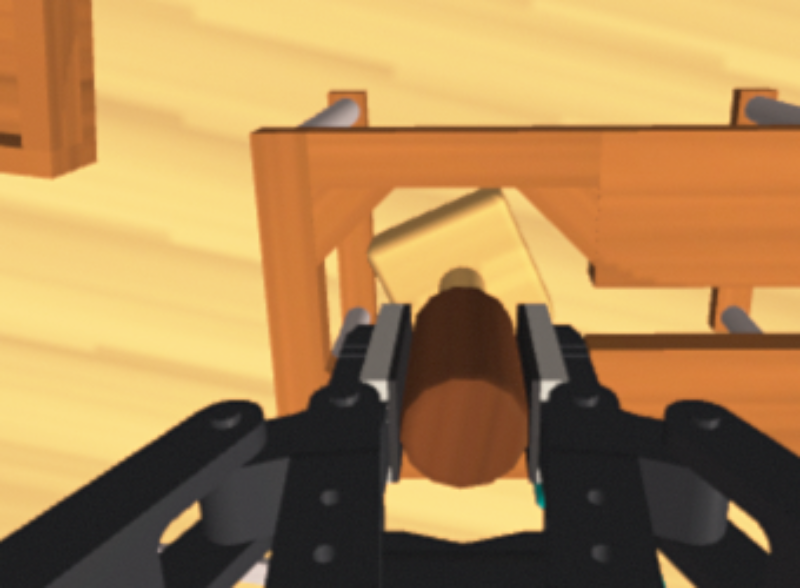

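The block is visible through the octagon, rotated about 23° to the slot. Lifting straight up.

Emit:
play_rows --targets '[{"delta_pos": [-0.001, 0, 0.01], "delta_rot": [0, 0, 0], "claw": 10}, {"delta_pos": [-0.001, 0, 0.02], "delta_rot": [0, 0, 0], "claw": 10}, {"delta_pos": [-0.001, 0, 0.03], "delta_rot": [0, 0, 0], "claw": 10}, {"delta_pos": [-0.001, 0, 0.04], "delta_rot": [0, 0, 0], "claw": 10}, {"delta_pos": [-0.001, 0, 0.055], "delta_rot": [0, 0, 0], "claw": 10}, {"delta_pos": [-0.001, 0, 0.07], "delta_rot": [0, 0, 0], "claw": 10}, {"delta_pos": [-0.001, 0, 0.09], "delta_rot": [0, 0, 0], "claw": 10}, {"delta_pos": [-0.001, 0, 0.11], "delta_rot": [0, 0, 0], "claw": 10}, {"delta_pos": [-0.001, 0, 0.12], "delta_rot": [0, 0, 0], "claw": 10}, {"delta_pos": [-0.001, 0, 0.12], "delta_rot": [0, 0, 0], "claw": 10}, {"delta_pos": [-0.001, 0, 0.12], "delta_rot": [0, 0, 0], "claw": 10}]'

```text
time: 6.02
eef_pos: [0.5323, 0.2697, 0.2621]
tcp_rot: [0.705, 0.082, -0.701, 0.077]
contact_force: [-1.6, -1.4, -2.2]
opening: 0.29
```

```bash
python3 - <<'E'
from h import *
# die yaw from top picture
a=cv2.imread('pics/top0.png');c=ctrl.calibration('top')
g=cv2.cvtColor(a,cv2.COLOR_BGR2HSV);m=((g[...,1]<50)&(g[...,2]>90)).astype(np.uint8)*255;m[:150]=0;m[260:]=0
n=[n for n in cv2.findContours(m,0,cv2.CHAIN_APPROX_NONE)[0] if cv2.contourArea(n)>300][0]
b=np.array([ray(c,p,.028) for p in cv2.boxPoints(cv2.minAreaRect(n))])
print(b);d=np.diff(b,axis=0);print(np.degrees(np.arctan2(d[:,1],d[:,0]))%90,np.linalg.norm(d,axis=1))
E
```

```text
[[ 0.4533 -0.2096  0.028 ]
 [ 0.5427 -0.2574  0.028 ]
 [ 0.4956 -0.3462  0.028 ]
 [ 0.4065 -0.2982  0.028 ]]
[61.9124 62.0668 61.709 ] [0.1014 0.1006 0.1012]
```

Die yaw is 62° and block yaw 36° (mod 90), so turn +26°. Flying to a viewing spot about 70 mm short of the square die, where the camera sees both.

Emit:
play_rows --targets '[{"delta_pos": [-0.003, -0.015, 0], "delta_rot": [0, 0, 0.005], "claw": 10}, {"delta_pos": [-0.008, -0.04, 0], "delta_rot": [0, 0, 0.01], "claw": 10}, {"delta_pos": [-0.014, -0.075, 0], "delta_rot": [0, 0, 0.02], "claw": 10}, {"delta_pos": [-0.02, -0.11, 0], "delta_rot": [0, 0, 0.03], "claw": 10}, {"delta_pos": [-0.027, -0.145, 0], "delta_rot": [0, 0, 0.04], "claw": 10}, {"delta_pos": [-0.034, -0.18, 0], "delta_rot": [0, 0, 0.05], "claw": 10}, {"delta_pos": [-0.041, -0.215, 0], "delta_rot": [0, 0, 0.06], "claw": 10}, {"delta_pos": [-0.048, -0.25, 0], "delta_rot": [0, 0, 0.07], "claw": 10}, {"delta_pos": [-0.055, -0.285, 0], "delta_rot": [0, 0, 0.08], "claw": 10}, {"delta_pos": [-0.062, -0.32, 0], "delta_rot": [0, 0, 0.09], "claw": 10}, {"delta_pos": [-0.068, -0.355, 0], "delta_rot": [0, 0, 0.1], "claw": 10}, {"delta_pos": [-0.075, -0.39, 0], "delta_rot": [0, 0, 0.11], "claw": 10}, {"delta_pos": [-0.082, -0.425, 0], "delta_rot": [0, 0, 0.12], "claw": 10}, {"delta_pos": [-0.088, -0.46, 0], "delta_rot": [0, 0, 0.13], "claw": 10}, {"delta_pos": [-0.095, -0.495, 0], "delta_rot": [0, 0, 0.14], "claw": 10}, {"delta_pos": [-0.101, -0.53, 0], "delta_rot": [0, 0, 0.144], "claw": 10}, {"delta_pos": [-0.107, -0.565, 0], "delta_rot": [0, 0, 0.144], "claw": 10}, {"delta_pos": [-0.111, -0.585, 0], "delta_rot": [0, 0, 0.144], "claw": 10}, {"delta_pos": [-0.112, -0.592, 0], "delta_rot": [0, 0, 0.144], "claw": 10}, {"delta_pos": [-0.112, -0.592, 0], "delta_rot": [0, 0, 0.144], "claw": 10}]'

```text
time: 7.68
eef_pos: [0.4194, -0.3231, 0.2602]
tcp_rot: [0.668, 0.238, -0.666, 0.23]
contact_force: [0.8, 0.3, -0.4]
opening: 0.292
```

Emit:
play_rows --targets '[{"delta_pos": [0, 0, 0], "delta_rot": [0, 0, 0], "claw": 10}, {"delta_pos": [0, 0, 0], "delta_rot": [0, 0, 0], "claw": 10}, {"delta_pos": [0, 0, 0], "delta_rot": [0, 0, 0], "claw": 10}, {"delta_pos": [0, 0, 0], "delta_rot": [0, 0, 0], "claw": 10}]'

```text
time: 8.02
eef_pos: [0.4197, -0.322, 0.2601]
tcp_rot: [0.668, 0.239, -0.666, 0.231]
contact_force: [-0.0, -0.0, -0.2]
opening: 0.286
```

```bash
python3 - <<'E'
from h import *
s=ctrl.get_state();c=ctrl.calibration('wrist');a=ctrl.read_camera('wrist');np.save('w5.npy',c)
print(s['eef_pos'],s['tcp_rot'],s['contact_force'],np.abs(s['dq']).max(),proj(c,[.4744,-.2778,.028]))
cv2.imwrite('pics/w5.png',a);cv2.imwrite('pics/w5b.png',cv2.resize(a[:300,56:456],(800,600),interpolation=cv2.INTER_CUBIC))
E
```

```text
[ 0.4197 -0.322   0.2601] [ 0.6679  0.2387 -0.6661  0.2306] [-0.0242 -0.0132 -0.1985] 0.0064429877308659995 [258.3886 110.2006]
```

View pics/w5b.png

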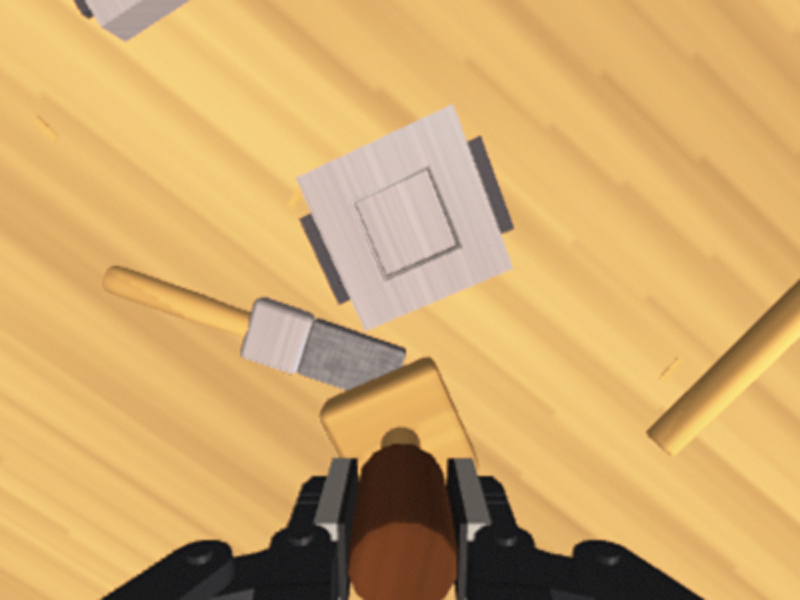

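The square die's recess corners are at about (356,204), (430,168), (460,246), (388,278) in the crop. The held block shows its edges (325,410)-(430,360) and (437,365)-(473,455). Now for the alignment, using contours for both.

```bash
python3 - <<'E'
from h import *
a=cv2.imread('pics/w5.png');c=np.load('w5.npy',allow_pickle=True).item();s=ctrl.get_state();tcp=s['eef_pos']
P=lambda x,y,z:ray(c,(56+x/2-.25,y/2-.25),z)
H=lambda d:np.degrees(np.arctan2(d[1],d[0]))
for n,q in(('die',[(298,178),(452,106),(512,268),(367,328)]),('rec',[(356,204),(430,168),(460,246),(388,278)])):
    b=np.array([P(x,y,.028) for x,y in q]);d=np.roll(b,-1,0)-b
    print(n,b.mean(0),np.linalg.norm(d,axis=1),H(d.T)%90)
# die top by colour
g=cv2.cvtColor(a,cv2.COLOR_BGR2HSV);m=((g[...,1]<60)&(g[...,2]>120)).astype(np.uint8)*255
for n in cv2.findContours(m,0,cv2.CHAIN_APPROX_NONE)[0]:
    if 4000<cv2.contourArea(n)<9000:
        w=np.array([ray(c,p,.028)[:2] for p in n[:,0].astype(float)],np.float32);r=cv2.minAreaRect(w*1000);print('diemask',r)
z=tcp[2]-.0794+.018
# block: Canny edge points near the two hand-picked lines, fitted
e=cv2.Canny(cv2.cvtColor(a,cv2.COLOR_BGR2GRAY),40,90);ys,xs=np.nonzero(e);X=2*(xs-56)+.5;Y=2*ys+.5
for (p,q) in (((335,405),(422,364)),((440,375),(468,445))):
    p,q=np.array(p,float),np.array(q,float);t=(q-p)/np.linalg.norm(q-p);nn=np.array([-t[1],t[0]])
    k=np.c_[X,Y]-p;ok=(abs(k@nn)<9)&(k@t>0)&(k@t<np.linalg.norm(q-p))
    print('offsets',np.round(k[ok]@nn,0).tolist())
    A,B=P(*p,z),P(*q,z);d=(B-A)[:2]/np.linalg.norm((B-A)[:2]);print('edge',A,B,H(d)%90,'tcp dist',abs(d[0]*(tcp-A)[1]-d[1]*(tcp-A)[0]))
# knob top
print('knobtop pred',(proj(c,[tcp[0],tcp[1],tcp[2]-.0124+.023])-[56,0])*2)
E
```

```text
die [ 0.4739 -0.2796  0.028 ] [0.0977 0.0986 0.0973 0.0978] [61.9576 62.1378 61.4638 62.3617]
rec [ 0.4738 -0.2807  0.028 ] [0.0482 0.0482 0.048  0.0475] [63.3719 61.7827 62.464  62.0794]
diemask ((473.4673156738281, -279.2619934082031), (99.24568939208984, 101.39234924316406), 61.99772262573242)
offsets [-7.0, -6.0, -7.0, -6.0, -6.0, -6.0, -5.0, -7.0, -6.0, -5.0, -7.0, -6.0, -9.0, -8.0, -7.0, -6.0, -8.0, -8.0, -7.0, -7.0, -7.0, 7.0, 8.0, 9.0, -8.0, -7.0, -6.0, 7.0, 8.0, 9.0, -8.0, -7.0, -6.0, 7.0, 8.0, -9.0, -8.0, -7.0, 7.0, 7.0, 8.0, -9.0, -8.0, -7.0, 7.0, 8.0, -9.0, -8.0, -7.0, 7.0, 8.0, 8.0, -9.0, -8.0, 6.0, 7.0, 8.0, 9.0, -8.0, -8.0, 6.0, 7.0, 8.0, -8.0, -7.0, 6.0, 7.0, 8.0, -8.0, -7.0, 5.0, 6.0, 7.0, -9.0, -8.0, -7.0, 6.0, 6.0, 7.0, -9.0, -8.0, 6.0, 6.0, 7.0, -9.0, -8.0, 5.0, 6.0, 7.0, 6.0, 7.0, 5.0, 6.0, 7.0, 3.0, 4.0, 5.0, 6.0, 7.0, 4.0, 5.0, 4.0, 5.0, 5.0, 6.0, 5.0, 6.0]
edge [ 0.4144 -0.2967  0.1989] [ 0.444  -0.3106  0.1989] 64.97892346994382 tcp dist 0.020772696094982692
offsets [4.0, -2.0, 3.0, -1.0, 3.0, -0.0, -2.0, 2.0, -1.0, 3.0, -1.0, -3.0, 4.0, 2.0, -2.0, 3.0, -1.0, -3.0, 3.0, 2.0, -2.0, 2.0, -1.0, 3.0, -3.0, 2.0, -2.0, 3.0, -1.0, -3.0, 2.0, -2.0, 2.0, -1.0, -3.0, 3.0, 1.0, -3.0, 2.0, -4.0, 3.0, -3.0, 2.0, -2.0, 2.0, -3.0, 1.0, -3.0, 2.0, -4.0, 1.0, -3.0, 2.0, -2.0, -4.0, 2.0, 0.0, -3.0, 1.0, -4.0, 2.0, 0.0, -4.0, 1.0, -5.0, 2.0, -0.0, -4.0, 0.0, -3.0, -5.0, 1.0, -4.0, 0.0, -4.0, -5.0, 1.0, -5.0, -0.0, -4.0, -6.0, 0.0, -5.0, 1.0, -1.0]
edge [ 0.4448 -0.3176  0.1989] [ 0.4317 -0.3412  0.1989] 60.799811875939284 tcp dist 0.01973890290122786
knobtop pred [399.8333 560.7649]
```

Die yaw is 62.0°, with recess centre (0.4738,-0.280) consistent with the top view. The block's flat edges lie 18.6 and 19.1 mm from the TCP (19 expected), so it's centred. Fitting its yaw properly:

```bash
python3 - <<'E'
from h import *
a=cv2.imread('pics/w5.png');c=np.load('w5.npy',allow_pickle=True).item();tcp=ctrl.get_state()['eef_pos']
z=tcp[2]-.0614
e=cv2.Canny(cv2.cvtColor(a,cv2.COLOR_BGR2GRAY),40,90);ys,xs=np.nonzero(e);X=2*(xs-56)+.5;Y=2*ys+.5
for p,q,lo,hi in(((335,405),(422,364),2,10),((335,405),(422,364),-10,-4),((440,375),(468,445),-.5,5),((440,375),(468,445),-7,-.9)):
    p,q=np.array(p,float),np.array(q,float);L=np.linalg.norm(q-p);t=(q-p)/L;nn=np.array([-t[1],t[0]])
    k=np.c_[X,Y]-p;o=k@nn;ok=(o>lo)&(o<hi)&(k@t>0)&(k@t<L)
    w=np.array([ray(c,(x,y),z)[:2] for x,y in zip(xs[ok],ys[ok])],np.float32)
    v=cv2.fitLine(w,cv2.DIST_HUBER,0,.0001,.0001).ravel()
    print(len(w),np.degrees(np.arctan2(v[1],v[0]))%90,abs(v[0]*(tcp[1]-v[3])-v[1]*(tcp[0]-v[2])))
E
```

```text
57 62.81163 0.018518640914223894
56 63.221035 0.023388795535313946
42 62.658894 0.01924805933064379
41 63.568233 0.020845846420526344
```

Block yaw 62.9° against die 62.1°: turn -0.8°. Moving over the recess and down to about 14 mm above the die.

Emit:
play_rows --targets '[{"delta_pos": [0.015, 0.012, 0], "delta_rot": [-0.0015, 0, -0.004], "claw": 10}, {"delta_pos": [0.035, 0.027, 0], "delta_rot": [-0.0015, 0, -0.004], "claw": 10}, {"delta_pos": [0.05, 0.038, 0], "delta_rot": [-0.0015, 0, -0.004], "claw": 10}, {"delta_pos": [0.054, 0.042, 0], "delta_rot": [-0.0015, 0, -0.004], "claw": 10}, {"delta_pos": [0.054, 0.042, -0.02], "delta_rot": [-0.0015, 0, -0.004], "claw": 10}, {"delta_pos": [0.054, 0.042, -0.04], "delta_rot": [-0.0015, 0, -0.004], "claw": 10}, {"delta_pos": [0.054, 0.042, -0.065], "delta_rot": [-0.0015, 0, -0.004], "claw": 10}, {"delta_pos": [0.054, 0.042, -0.09], "delta_rot": [-0.0015, 0, -0.004], "claw": 10}, {"delta_pos": [0.054, 0.042, -0.11], "delta_rot": [-0.0015, 0, -0.004], "claw": 10}, {"delta_pos": [0.054, 0.042, -0.127], "delta_rot": [-0.0015, 0, -0.004], "claw": 10}, {"delta_pos": [0.054, 0.042, -0.138], "delta_rot": [-0.0015, 0, -0.004], "claw": 10}, {"delta_pos": [0.054, 0.042, -0.138], "delta_rot": [-0.0015, 0, -0.004], "claw": 10}, {"delta_pos": [0.054, 0.042, -0.138], "delta_rot": [-0.0015, 0, -0.004], "claw": 10}, {"delta_pos": [0.054, 0.042, -0.138], "delta_rot": [-0.0015, 0, -0.004], "claw": 10}]'

```text
time: 9.23
eef_pos: [0.4744, -0.2808, 0.1237]
tcp_rot: [0.669, 0.232, -0.668, 0.229]
contact_force: [0.4, -0.0, 0.8]
opening: 0.289
```

```bash
python3 - <<'E'
from h import *
s=ctrl.get_state();c=ctrl.calibration('wrist');a=ctrl.read_camera('wrist');np.save('w6.npy',c);cv2.imwrite('pics/w6.png',a)
print(s['eef_pos'],s['tcp_rot'],s['contact_force'])
cv2.imwrite('pics/w6b.png',cv2.resize(a[130:330,123:390],(800,600),interpolation=cv2.INTER_CUBIC))
E
```

```text
[ 0.4744 -0.2808  0.1237] [ 0.6693  0.232  -0.6677  0.2289] [ 0.3989 -0.0492  0.7625]
```

View pics/w6b.png

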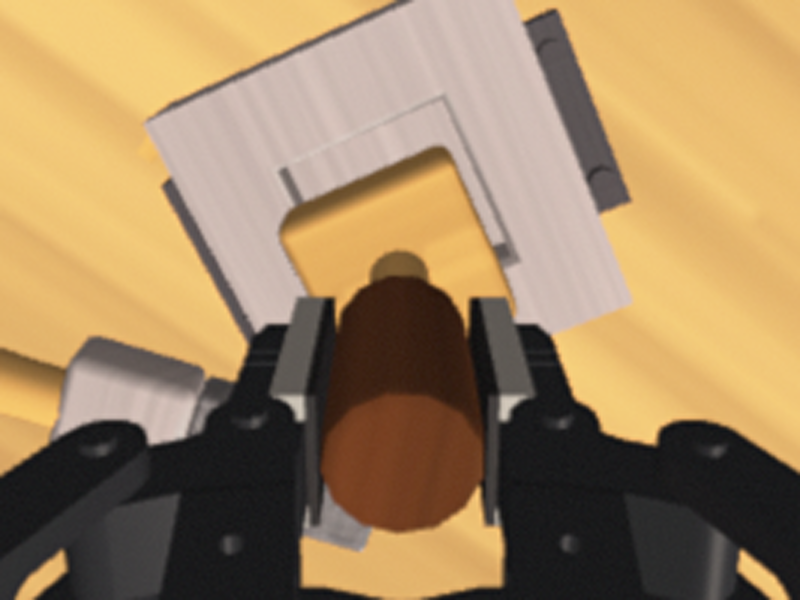

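```bash
python3 - <<'E'
from h import *
a=cv2.imread('pics/w6.png');c=np.load('w6.npy',allow_pickle=True).item();tcp=ctrl.get_state()['eef_pos']
zt=tcp[2]-.0614
e=cv2.Canny(cv2.cvtColor(a,cv2.COLOR_BGR2GRAY),30,70);ys,xs=np.nonzero(e);X=(xs+.5-123)*3;Y=(ys+.5-130)*3
def fit(p,q,lo,hi,z):
    p,q=np.array(p,float),np.array(q,float);L=np.linalg.norm(q-p);t=(q-p)/L;nn=np.array([-t[1],t[0]])
    k=np.c_[X,Y]-p;o=k@nn;ok=(o>lo)&(o<hi)&(k@t>0)&(k@t<L)
    if ok.sum()<8: return print('few')
    w=np.array([ray(c,(x,y),z)[:2] for x,y in zip(xs[ok],ys[ok])],np.float32)
    v=cv2.fitLine(w,cv2.DIST_HUBER,0,.0001,.0001).ravel()
    print(len(w),round(float(o[ok].mean()),1),'std',round(float(o[ok].std()),1),'yaw',np.degrees(np.arctan2(v[1],v[0]))%90,'dist to tcp mm',1000*abs(v[0]*(tcp[1]-v[3])-v[1]*(tcp[0]-v[2])))
print('block edge1');[fit((300,212),(425,157),l,l+8,zt) for l in range(-8,36,8)]
print('block edge2');[fit((462,185),(505,285),l,l+6,zt) for l in range(-12,18,6)]
print('recess1');[fit((300,162),(430,103),l,l+8,.028) for l in (-12,-4,4,12)]
print('recess2');[fit((450,110),(510,245),l,l+8,.028) for l in (-20,-12,-4,4,12)]
E
```

```text
block edge1
43 -6.4 std 0.9 yaw 62.543518 dist to tcp mm 22.99109525289642
few
49 14.2 std 1.1 yaw 62.404343 dist to tcp mm 18.256563335050156
few
few
few
block edge2
14 -7.7 std 1.6 yaw 62.584896 dist to tcp mm 21.330599916399084
31 -3.6 std 1.9 yaw 59.438972 dist to tcp mm 20.541039030191765
28 1.7 std 1.0 yaw 62.219917 dist to tcp mm 19.435023173327455
few
few
recess1
12 -5.8 std 1.5 yaw 60.841896 dist to tcp mm 27.030586838022938
49 -0.1 std 2.6 yaw 61.95508 dist to tcp mm 25.45035316071003
few
10 15.9 std 2.5 yaw 62.96579 dist to tcp mm 21.161412389478883
recess2
few
41 -5.1 std 0.8 yaw 62.70265 dist to tcp mm 24.415649023004274
63 1.1 std 2.7 yaw 62.37127 dist to tcp mm 22.534452166412734
10 5.2 std 1.6 yaw 61.080936 dist to tcp mm 21.661561403369753
43 15.3 std 1.7 yaw 63.168407 dist to tcp mm 19.092380495216783
```

```bash
python3 - <<'E'
from h import *
c=np.load('w6.npy',allow_pickle=True).item();tcp=ctrl.get_state()['eef_pos']
t=np.radians(62.3);n1=np.array([np.cos(t),np.sin(t)]);n2=np.array([n1[1],-n1[0]])
for n,x,y,z in(('recL',280,170,.028),('recTop',443,97,.028),('recR',520,262,.028),('blkL sil',281,238,tcp[2]-.0704),('dieL',147,122,.028),('dieR',632,300,.028),('knobtop',401,458,tcp[2]+.0106)):
    d=(ray(c,(123+x/3-.4,130+y/3-.4),z)-tcp)[:2]*1000;print(n,'n1 %.1f n2 %.1f'%(d@n1,d@n2))
a=cv2.imread('pics/w6.png')
cv2.imwrite('pics/w6c.png',cv2.resize(a[155:235,205:305],(800,640)[:2],interpolation=cv2.INTER_CUBIC)[:600])
E
```

```text
recL n1 25.3 n2 -24.3
recTop n1 25.6 n2 22.7
recR n1 -24.9 n2 23.8
blkL sil n1 15.1 n2 -25.1
dieL n1 51.1 n2 -50.1
dieR n1 -48.0 n2 47.8
knobtop n1 -0.9 n2 -0.3
```

View pics/w6c.png

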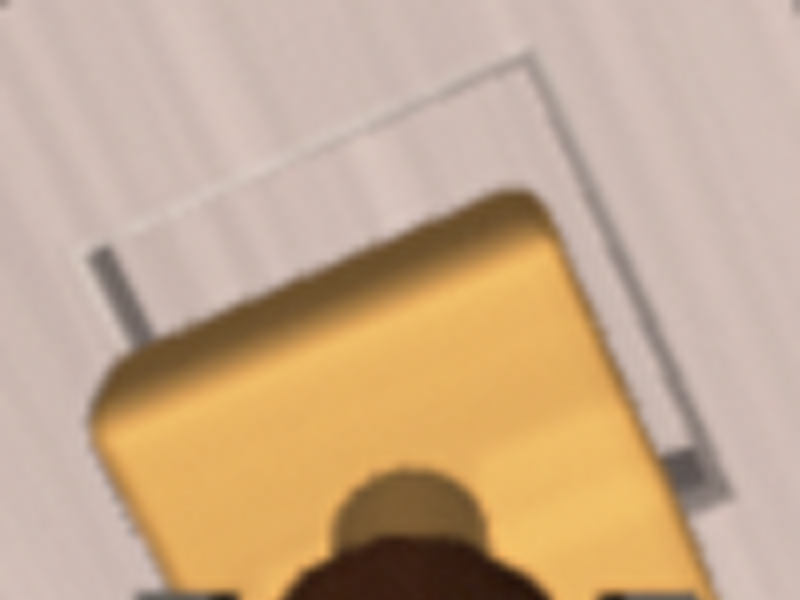

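The thin bright/dark chamfer lines and the block show matching yaw. Combined estimates put the block about 1.4 mm short along one side and 1.2 mm along the other, so shift (-0.4,+1.8) mm and lower gently.

Emit:
play_rows --targets '[{"delta_pos": [-0.0004, 0.0018, 0], "delta_rot": [0, 0, 0], "claw": 10}, {"delta_pos": [-0.0004, 0.0018, 0], "delta_rot": [0, 0, 0], "claw": 10}, {"delta_pos": [-0.0004, 0.0018, -0.005], "delta_rot": [0, 0, 0], "claw": 10}, {"delta_pos": [-0.0004, 0.0018, -0.01], "delta_rot": [0, 0, 0], "claw": 10}, {"delta_pos": [-0.0004, 0.0018, -0.014], "delta_rot": [0, 0, 0], "claw": 10}, {"delta_pos": [-0.0004, 0.0018, -0.017], "delta_rot": [0, 0, 0], "claw": 10}, {"delta_pos": [-0.0004, 0.0018, -0.02], "delta_rot": [0, 0, 0], "claw": 10}, {"delta_pos": [-0.0004, 0.0018, -0.022], "delta_rot": [0, 0, 0], "claw": 10}, {"delta_pos": [-0.0004, 0.0018, -0.022], "delta_rot": [0, 0, 0], "claw": 10}, {"delta_pos": [-0.0004, 0.0018, -0.022], "delta_rot": [0, 0, 0], "claw": 10}]'

```text
time: 10.12
eef_pos: [0.474, -0.2788, 0.1016]
tcp_rot: [0.669, 0.232, -0.668, 0.229]
contact_force: [0.2, 0.6, -1.0]
opening: 0.286
```

No contact force with the foot about 6 mm below the rim. Continuing slowly to the floor.

Emit:
play_rows --targets '[{"delta_pos": [0, 0, -0.002], "delta_rot": [0, 0, 0], "claw": 10}, {"delta_pos": [0, 0, -0.004], "delta_rot": [0, 0, 0], "claw": 10}, {"delta_pos": [0, 0, -0.006], "delta_rot": [0, 0, 0], "claw": 10}, {"delta_pos": [0, 0, -0.007], "delta_rot": [0, 0, 0], "claw": 10}, {"delta_pos": [0, 0, -0.008], "delta_rot": [0, 0, 0], "claw": 10}, {"delta_pos": [0, 0, -0.008], "delta_rot": [0, 0, 0], "claw": 10}, {"delta_pos": [0, 0, -0.008], "delta_rot": [0, 0, 0], "claw": 10}]'

```text
time: 10.7
eef_pos: [0.474, -0.2788, 0.0937]
tcp_rot: [0.669, 0.232, -0.668, 0.229]
contact_force: [0.1, 2.1, 0.6]
opening: 0.289
```

Emit:
play_rows --targets '[{"delta_pos": [0, 0, -0.001], "delta_rot": [0, 0, 0], "claw": 10}, {"delta_pos": [0, 0, -0.0015], "delta_rot": [0, 0, 0], "claw": 10}, {"delta_pos": [0, 0, -0.0015], "delta_rot": [0, 0, 0], "claw": 10}, {"delta_pos": [0, 0, -0.0015], "delta_rot": [0, 0, 0], "claw": 10}]'

```text
time: 11.03
eef_pos: [0.4742, -0.2788, 0.0936]
tcp_rot: [0.669, 0.232, -0.668, 0.229]
contact_force: [-1.8, 3.6, 7.6]
opening: 0.287
```

Upward force of 7.6 N at TCP z 0.0936, against 0.0934 predicted for fully home. Releasing.

Emit:
play_rows --targets '[{"delta_pos": [0, 0, 0.0005], "delta_rot": [0, 0, 0], "claw": 28}, {"delta_pos": [0, 0, 0.0005], "delta_rot": [0, 0, 0], "claw": 34}, {"delta_pos": [0, 0, 0.0005], "delta_rot": [0, 0, 0], "claw": 45}, {"delta_pos": [0, 0, 0.0005], "delta_rot": [0, 0, 0], "claw": 60}, {"delta_pos": [0, 0, 0.0005], "delta_rot": [0, 0, 0], "claw": 60}, {"delta_pos": [0, 0, 0.0005], "delta_rot": [0, 0, 0], "claw": 60}, {"delta_pos": [0, 0, 0.0005], "delta_rot": [0, 0, 0], "claw": 60}]' --newtons 20

```text
time: 11.62
eef_pos: [0.4741, -0.2788, 0.0939]
tcp_rot: [0.669, 0.232, -0.668, 0.228]
contact_force: [-0.4, 0.5, -0.0]
opening: 0.704
```

Emit:
play_rows --targets '[{"delta_pos": [0, 0, 0.01], "delta_rot": [0, 0, 0], "claw": 60}, {"delta_pos": [0, 0, 0.025], "delta_rot": [0, 0, 0], "claw": 60}, {"delta_pos": [0, 0, 0.045], "delta_rot": [0, 0, 0], "claw": 60}, {"delta_pos": [0, 0, 0.07], "delta_rot": [0, 0, 0], "claw": 60}, {"delta_pos": [0, 0, 0.1], "delta_rot": [0, 0, 0], "claw": 60}, {"delta_pos": [-0.02, -0.015, 0.13], "delta_rot": [0, 0, 0], "claw": 60}, {"delta_pos": [-0.04, -0.03, 0.15], "delta_rot": [0, 0, 0], "claw": 60}, {"delta_pos": [-0.055, -0.044, 0.16], "delta_rot": [0, 0, 0], "claw": 60}, {"delta_pos": [-0.055, -0.044, 0.16], "delta_rot": [0, 0, 0], "claw": 60}, {"delta_pos": [-0.055, -0.044, 0.16], "delta_rot": [0, 0, 0], "claw": 60}, {"delta_pos": [-0.055, -0.044, 0.16], "delta_rot": [0, 0, 0], "claw": 60}]'

```text
time: 12.53
eef_pos: [0.4191, -0.3222, 0.2535]
tcp_rot: [0.669, 0.233, -0.668, 0.228]
contact_force: [0.7, -0.3, 0.1]
opening: 0.703
```

```bash
python3 - <<'E'
from h import *
s=ctrl.get_state();c=ctrl.calibration('wrist');a=ctrl.read_camera('wrist');b=ctrl.read_camera('scene');cs=ctrl.calibration('scene')
print(s['eef_pos'],s['contact_force'])
u=proj(c,[.474,-.279,.05]).astype(int);v=proj(cs,[.474,-.279,.05]).astype(int);print(u,v,proj(c,[.474,-.279,.104]),proj(cs,[.474,-.279,.104]))
cr=lambda m,p:cv2.resize(m[max(p[1]-55,0):max(p[1]-55,0)+110,p[0]-37:p[0]+37],(400,594),interpolation=cv2.INTER_CUBIC)
cv2.imwrite('pics/w7.png',a);cv2.imwrite('pics/s7.png',b);cv2.imwrite('pics/end.png',np.hstack([cr(a,u),cr(b,v)]))
E
```

```text
[ 0.4191 -0.3222  0.2535] [ 0.7331 -0.2539  0.0786]
[257 110] [203 241] [257.1711 111.0062] [201.8571 228.3925]
```

View pics/end.png

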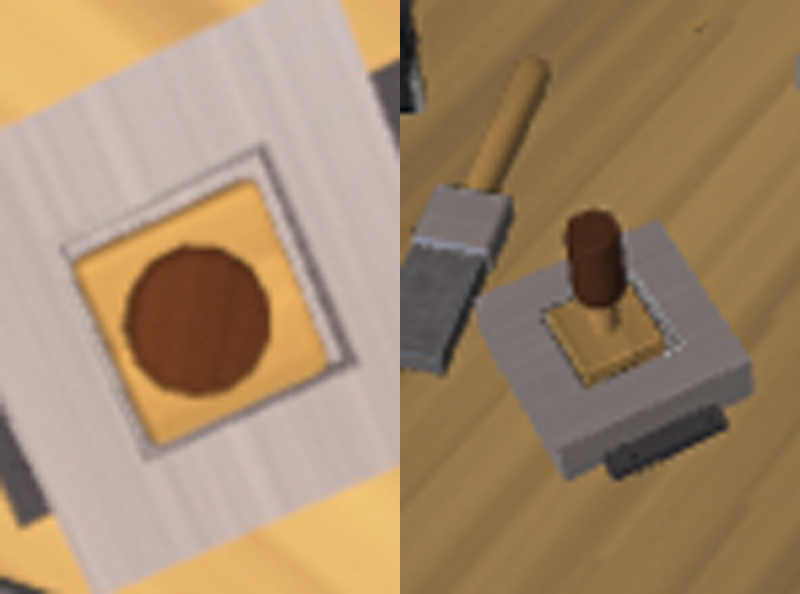

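The blank sits inside the recess with the rim visible all round (left view) and the knob upright (right view). Before handing in, I'll check numerically that nothing else moved.

```bash
python3 - <<'E'
from h import *
b=ctrl.read_camera('top');d=(cv2.absdiff(b,cv2.imread('pics/top0.png')).max(2)>45).astype(np.uint8)
for st,ce in zip(*cv2.connectedComponentsWithStats(d)[2:]):
    if 12<st[4]<90000:print(st,ce.round())
s=ctrl.get_state();print(s['time'],s['contact_force'],np.abs(s['dq']).max());print(ctrl.sign_off())
E
```

```text
[139 180  12   9  80] [145. 185.]
[304 203  17  18 184] [312. 212.]
[ 239  204  161  166 9769] [319. 286.]
[ 417  275   86   72 3047] [473. 309.]
[ 171  305   67   51 1827] [204. 326.]
[ 270  319  182   65 5430] [365. 362.]
[ 103  321   80   63 2618] [148. 362.]
[442 331  43  33 657] [463. 343.]
[230 336  28  18 174] [243. 344.]
[415 339   4  33  91] [416. 356.]
[178 357  13  16  44] [185. 365.]
[464 359   6   6  21] [466. 361.]
12.6833 [-0.9351 -0.5834  1.5039] 0.0035815373352618834
the job is handed in; nothing more can be done
None
```

The square blank is now in the matching square die, released. I gripped it by the knob, slid it about 74 mm along the slot to the wide end, lifted it out there and lowered it in. The job is handed in, at 12.7 s of the 51 s allowed.

**Seating:** On the way down, the first firm upward push (7.6 N) came with the tool at 93.6 mm. Fully home was predicted at 93.4 mm. After release, the wrist view showed the recess rim visible all round the block. The scene view showed the knob standing upright.

**Rest of the bench:** A before/after comparison of the top view showed changes only at the rack slot, the square die, and areas I take to be the arm and its shadow. The brush may lie partly behind the arm in that view, but it looked undisturbed in the close-up.

**Measurements that disagreed:** Estimates of the die centre differed by 1–2 mm between views. I used a compromise, shifting about 1.8 mm before the final descent. The block then entered with only small forces, up to about 4 N sideways at the bottom.

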